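Probe the weld nut with a contact thermometer

ROBOT

A 6-joint arm with a two-finger parallel gripper is mounted at the origin on the work surface. World frame = base frame: x ahead of the robot, y to its left, z up, the work surface at z = 0. Lengths are in m, angles in rad, forces in N, time in s.
With the tool pointing down it reaches from about 0.25 to 0.775 m from the base axis. Payload 4 kg.
Tool frame: the origin (TCP) lies midway between the tips of the shut fingers; the grasp point (between the pads) lies 19 mm behind it (grip_point_offset is the distance from the TCP to the grasp point, in m); z points along the fingers, y is the line along which they close (so a half turn about z gives the same grasp; the last joint's range is limited). The gripper opens to 94 mm and grips with 3 to 60 N. Pads are 16 mm wide; open, the fingers measure 119 mm over their backs; the gripper's body (75 mm by 177 mm) begins 78 mm behind the grasp point.
Start: joints at [1.112, 0.087, 1.371, -0, 1.684, -0.103], TCP at [0.192, 0.516, 0.181] pointing down, gripper open.
Joint ranges: [-3.1, 3.1], [-0.76, 2.03], [0.27, 2.55], [-1.08, 4.22], [0.17, 2.65], [-2.57, 2.57]. Speed limits (rad/s): [2.79, 2.79, 3.14, 3.14, 3.14, 3.14].

INTERFACE

Orientations are given as [roll, pitch, yaw] about the fixed x, y, z axes, in that order (R = Rz(yaw) Ry(pitch) Rx(roll)).
In Python, from bench import * gives the robot as it stands.
- The arm moves only by the tool carry_out, never from a script. Its argument "commands" is a list of rows, each a list of 6 numbers: the shift along the tool's x, y, z in m, then the turn, a rotation vector about the tool's x, y, z in rad. In form: [[tx, ty, tz, rx, ry, rz], ...]. A call has exactly 5 rows; each row is the pose to reach, as a shift and turn from the pose commanded when the call began, along the tool's axes at that moment; what a row does not reach only later rows make up. A row lasts 1/10 s, in which the tool goes at most 50 mm and 8.59 degrees, less where a joint would pass 70% of its speed; a pose out of reach is approached as far as the arm can. A call with a gripper value outside its range is refused whole. "jaw" is the opening, from 0 (shut) to 1 (fully open), set as the call begins (left out, the last holds). The fingers move at their own pace and stop on an object; the grip force is fixed at half the most. Time passes only in rows, so rows that repeat a pose let the fingers close, or fill a call up. It gives the time, the measured TCP pose, the force, the opening and the grip force at its end, in the units of the state.
- get_obs(): the state, without advancing time (a new reading comes with each control period).
- snapshot(name): name is "scene" or "top" or "wrist"; returns a dict with "img" (480x640x3 uint8, red, green, blue), "range_z" (480x640 float32, m along the optical axis (not along the pixel's ray), 0 where there is no reading), "fx", "fy", "cx", "cy" (pixels), "R" (3x3) and "t" (3): a world point X has camera coordinates R X + t. Camera axes: x right, y down, z forward; pixel columns grow to the right and rows downward; lengths in m; the calibration is good to about 2 mm. A picture is of the moment at which its call begins.
- close_job(): hands the job in; it is judged then, once.
The state is a dict: "time": time; "joint_positions": joint angles; "qvel": joint speeds; "joint_torque": joint torques, N m; "tool_pos": TCP position; "ee_rot": TCP orientation; "wrist_force": force on the tool from outside, world axes, zero at the start; "wrist_torque": the same for the moment, N m; "width": finger opening in m; "finger_force": force on a finger pad.
Only numpy, scipy, OpenCV 4.12 (cv2) and the standard library are available. Lean on these libraries where they do the work, as an engineer would, in place of code of your own. Each camera call takes 0.05 s, during which the arm holds its last target. There are 200 camera calls.

TASK

Take the contact thermometer from its holder and set its spring tip squarely on the middle of the nut welded into the clamped bracket; press gently until the tip is pushed in to its stop, and hold it steady there for two seconds. Then stand the thermometer back in its holder. Leave the plate with the plain bracket untouched, and do not shift the tilted plates or the other things on the table.

Things in the scene. Friction and masses are not known exactly. Their poses are not given: they have to be found in the camera images.
- probe: contact thermometer, 0.25 kg, standing in the holder. Origin: centre of the underside of its black round collar (36 mm wide, 6 mm thick), which rests on the holder's top. z points up the square grey handle (28 x 28 mm, flat sides square to x and y, 6 to 81 mm above the origin). Below the collar: black sleeve 18 mm thick to 26 mm, then a 14 mm steel stem and the 10 mm copper spring tip
- stem_point (a point): a point on the thermometer's axis, 56 mm below its origin, near the tip. The stem telescopes and is left drawn out by an unknown amount each time (stiff, it stays there): the end of the spring tip lies 57 to 72 mm below the origin, and 8 mm less when pushed in, so contact must be felt. z points up along the handle
- plunger (a joint): how far the spring tip is pushed into the stem: 0 out, 0.008 m at its stop; the spring takes about 1.5 N to start and 4 N at the stop. An overload is anything above 30 N
- holder: fixed black holder block 80 x 80 mm, 85 mm high, with an upright round bore 26 mm wide through its middle; origin at the centre of its underside
- nut_spot (a point): centre of the top face of the hexagon nut (22 mm across flats, 10 mm high) welded in the middle of the clamped U-bracket, between its two flanges (34 mm high, 70 mm apart inside, at +y and -y); z points out of the nut, square to its face; x points up the slope
- plate_nut: the hinged plate (95 x 86 x 10 mm) with the U-bracket (44 x 76 mm, 3 mm sheet) and its welded nut on top; origin on the hinge line, in the middle of its lower edge, x up the slope, z out of the plate. Tilted 14 to 29 degrees, stiff: it stays where it is
- fixture_nut: fixed base, 110 x 100 mm, of the tilting plate (95 x 86 mm, hinge 32 mm up and 40 mm towards -x from the base's centre) with the nut's bracket; origin at the centre of its underside, x away from the side the plate looks to
- fixture_plain: fixed base of a second tilting plate of the same kind, with a like bracket that has only a hole and no nut
- plate_plain: the second tilted plate with the bracket without a nut, same sizes and axes
- plain_spot (a point): centre of the web of the bracket without a nut; z points out of it
- spare_left: spare U-bracket of 3 mm sheet, 44 x 76 x 34 mm, loose behind the work
- spare_right: another loose spare U-bracket, same size
- loose_nut: loose hexagon nut, 22 mm across flats, 10 mm high
- punch: round steel bar 12 mm thick, 100 mm long, lying on the table
- brush: brush lying on the table
- spray_can: grey can, 60 mm wide, 170 mm high, standing
- wrench: wrench lying on the table
Mind the look-alikes: they are no part of the job. Leave any green or red look-alike of the probe alone.

How it is judged:
On the way:
1. the spring tip is pressed to its stop (7 mm or more) on the middle of the nut (within 6 mm either way), square to it (within 10 degrees), and held steady for 1.5 s (value of joint plunger above 0.007 m and x of stem_point in the frame of nut_spot between -0.006 and 0.006 m and y of stem_point in the frame of nut_spot between -0.006 and 0.006 m and contact force between probe and plate_nut above 2 N and angle between the z axis of probe and the z axis of nut_spot, either way round below 0.175 rad and linear speed of probe below 0.015 m/s and angular speed of probe below 0.15 rad/s), for 1.5 s.
At the end, for the whole second after the job is handed in: The thermometer stands upright (within about 6 degrees) and at rest in the holder's bore, its collar down on the holder's top (within 6 mm) and centred within 10 mm, its spring tip fully out (horizontal distance between probe and holder below 0.01 m and z of probe in the frame of holder between 0.081 and 0.091 m and angle between probe's own z axis and vertical below 0.1 rad and linear speed of probe below 0.02 m/s and value of joint plunger below 0.001 m); the robot touches nothing.
It fails at once if the thermometer presses on the nut, bracket or plate with more than 30 N (contact force between probe and plate_nut above 30 N).
It fails at once if the plain bracket or its plate is touched (contact force between anything else and plate_plain above 1 N).
It fails at once if a tilted plate is shifted by more than 8 mm (distance of any of nut_spot, plain_spot from where it was at the start of the episode above 0.008 m).
It fails at once if another thing on the table is shifted by more than 30 mm (distance of any of spare_left, spare_right, loose_nut, punch, brush, spray_can, wrench from where it was at the start of the episode above 0.03 m).
It also fails if it takes over 59 s, if anything falls off the work surface, if the arm or the gripper's body presses on something with over 40 N, if the wrist force passes 120 N, or if a joint passes its speed limit or range.

## Working session

There is one attempt and no reset: what is moved stays moved. The work goes in short steps, Python scripts to look and compute and a tool call to move; the robot and the scene stay as the last step left them, time stands still between calls to the robot, and variables do not carry over. Pictures are saved under pics/ and viewed, at most 10 in all, crops included, and the job is handed in when it is done.

Besides the shell and the picture viewer there is one more tool, called after "Request:" as name(argument=value, ...), one argument or row to a line, values as JSON. carry_out: Moves the arm, as the interface text tells. Its arguments: {"type":"object","properties":{"commands":{"type":"array","items":{"type":"array","items":{"type":"number"}}},"jaw":{"type":"number"}},"required":["commands"]}

```bash
mkdir -p pics; ls
python3 - <<'E'
from bench import *
import cv2,numpy as np
for n in ["scene","top"]:
    s=snapshot(n); cv2.imwrite(f"pics/{n}0.png",s["img"][:,:,::-1]); np.savez(f"{n}0.npz",**s)
    C=-s["R"].T@s["t"]; print(n,C,s["fx"],s["R"].tolist())
o=get_obs(); print(o)
E
```

```text
pics
scene [1.40813324 0.5569664  0.76987995] 532.2447612510119 [[-0.5842835677629177, 0.811505168496607, -0.00848963753816841], [0.46950991968514044, 0.32947744937838336, -0.8191489764800832], [-0.6619464840600701, -0.4826012555458269, -0.5735179861051461]]
top [0.41526779 0.01607143 1.2222224 ] 567.3631427199095 [[-0.01024990196119937, -0.9997614805682169, 0.01928526592590327], [-0.9845379892470266, 0.006717281714970208, -0.17504235446252173], [0.17487105889542492, -0.020781243909081374, -0.9843720092842867]]
{'time': 0.1, 'joint_positions': array([ 1.11187136e+00,  8.78476848e-02,  1.37204220e+00, -1.88815832e-06,
        1.68360810e+00, -1.03116894e-01]), 'qvel': array([ 0.00032128, -0.00417763, -0.00241267, -0.00053798, -0.00189626,
        0.00218964]), 'joint_torque': array([ 2.65154762e-03, -3.41251087e+01, -3.03302944e+01,  7.21295387e-02,
        3.03992734e-02, -1.18759590e-04]), 'tool_pos': array([0.19137147, 0.51507306, 0.17987044]), 'ee_rot': array([-3.13969725e+00, -1.94257412e-04,  2.78578419e+00]), 'wrist_force': array([ 0.04741263,  0.25744341, -0.02841605]), 'wrist_torque': array([-0.01522908,  0.00621239,  0.00638563]), 'finger_force': 0.0, 'width': 0.0939709525405664}
```

View pics/top0.png

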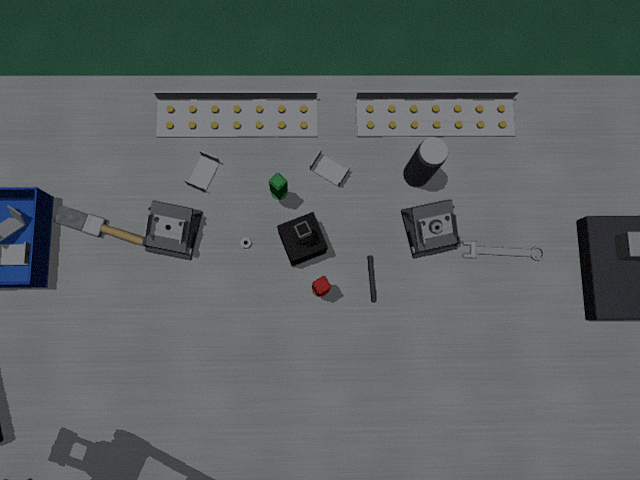

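View pics/scene0.png

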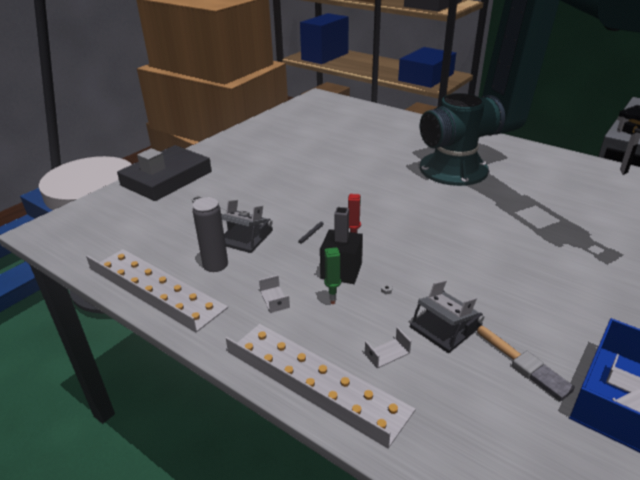

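The top view shows the probe handle top at about (303,229) in the black holder, the nut at (436,227) on the right fixture, and the plain bracket with its hole at (168,227). The green look-alike (278,185) and red look-alike (321,286) stand close to the holder. Next I'll measure these from depth.

```bash
cat > h.py <<'E'
import numpy as np,cv2
def cloud(s):
    z=s["range_z"]; v,u=np.mgrid[0:480,0:640]
    P=np.stack([(u-s["cx"])/s["fx"]*z,(v-s["cy"])/s["fy"]*z,z],-1)
    W=(P-s["t"])@s["R"]; W[z==0]=np.nan; return W
def proj(s,X):
    c=s["R"]@np.asarray(X)+s["t"]; return s["fx"]*c[0]/c[2]+s["cx"],s["fy"]*c[1]/c[2]+s["cy"]
def plane(P):
    c=P.mean(0)
    for _ in range(3):
        n=np.linalg.svd(P-c,full_matrices=False)[2][2]; d=(P-c)@n
        P=P[abs(d)<2.5*d.std()+1e-4]; c=P.mean(0)
    return c,n*np.sign(n[2]),((P-c)@n).std(),len(P)
E
python3 - <<'E'
from h import *
s=dict(np.load("top0.npz")); W=cloud(s); np.set_printoptions(precision=4,suppress=True)
sub=W[205:270,270:335].reshape(-1,3); sub=sub[~np.isnan(sub[:,0])]
t=sub[sub[:,2]>0.155]; print("handle top",len(t),t.mean(0),t[:,2].max())
r=cv2.minAreaRect((t[:,:2]*1000).astype(np.float32)); print(r)
h=sub[(sub[:,2]>.08)&(sub[:,2]<.0935)]; print("holder",len(h),h[:,2].mean(),cv2.minAreaRect((h[:,:2]*1000).astype(np.float32)))
for nm,(u0,u1,v0,v1) in dict(nut=(398,468,195,262),plain=(140,205,195,262),green=(265,292,170,202),red=(308,336,272,300)).items():
    q=W[v0:v1,u0:u1].reshape(-1,3); q=q[q[:,2]>.012]
    print(nm,len(q),q.min(0),q.max(0))
for nm,(u,v) in dict(nut=(436,227)).items():
    q=W[v-12:v+13,u-12:u+13]; print(np.round(q[::3,::3,2]*1000))
g=s["img"][:,:,::-1]
a=cv2.resize(g[190:310,260:340],None,fx=5,fy=5,interpolation=cv2.INTER_CUBIC)
b=cv2.resize(g[190:265,395:470],(400,400),interpolation=cv2.INTER_CUBIC)
o=np.zeros((600,800,3),np.uint8); o[:,:400]=a; o[:400,400:]=b; cv2.imwrite("pics/crop1.png",o)
E
```

```text
handle top 229 [0.6112 0.0042 0.1666] 0.17271801069894563
((612.2013549804688, 3.942413330078125), (28.639812469482422, 28.129436492919922), 25.054962158203125)
holder 1215 0.08565070396397692 ((613.0204467773438, 4.177589416503906), (81.4466552734375, 80.25141143798828), 21.113136291503906)
nut 2349 [ 0.5777 -0.3506  0.012 ] [ 0.7021 -0.2151  0.1035]
plain 2421 [0.5775 0.2227 0.012 ] [0.6924 0.3509 0.1001]
green 380 [0.6954 0.0339 0.057 ] [0.7308 0.0706 0.1455]
red 289 [ 0.4914 -0.0494  0.0575] [ 0.5263 -0.0143  0.144 ]
[[75. 70. 72. 70. 70. 73. 75. 70. 69.]
 [72. 76. 69. 75. 71. 70. 69. 72. 73.]
 [67. 72. 68. 73. 71. 67. 64. 63. 65.]
 [71. 66. 66. 79. 75. 76. 65. 61. 64.]
 [60. 63. 70. 72. 76. 69. 72. 60. 57.]
 [66. 63. 62. 74. 78. 69. 60. 58. 57.]
 [60. 55. 59. 59. 56. 55. 56. 58. 57.]
 [89. 52. 54. 55. 53. 50. 52. 51. 48.]
 [83. 47. 46. 49. 53. 47. 46. 48. 45.]]
```

View pics/crop1.png

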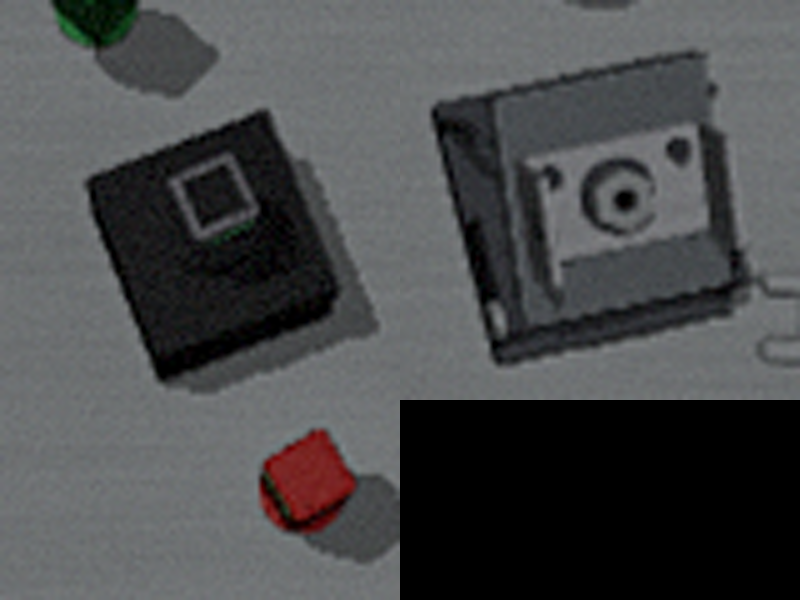

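The crop shows the handle square turned about 24°, with the holder at about 21°. The nut sits in the bracket at top-image pixel ≈(437,227), hole in its middle. Next I'll get a rough nut frame and the wrist camera's mounting, so I can look from close up.

```bash
cat >> h.py <<'E'
from scipy.spatial.transform import Rotation as Ro
def toolR(o): return Ro.from_euler('xyz',o["ee_rot"]).as_matrix()
def delta(p0,R0,p1,R1):
    return np.r_[R0.T@(np.asarray(p1)-p0), Ro.from_matrix(R0.T@R1).as_rotvec()]
E
python3 - <<'E'
from bench import *
from h import *
np.set_printoptions(precision=4,suppress=True)
s=dict(np.load("top0.npz")); W=cloud(s); g=s["img"].astype(int)
q=W[195:262,398:468].reshape(-1,3); c=g[195:262,398:468].sum(2).ravel()
m=(q[:,2]>.03)
# web: bright grey light pixels
for lo in (300,360,420): print(lo,(c>lo).sum())
P=q[m&(c>np.percentile(c[m],80))]; print(plane(P), plane(q[m]))
w=snapshot("wrist"); o=get_obs(); R=toolR(o)
print("cam in tool pos",R.T@(-w["R"].T@w["t"]-o["tool_pos"])); print("cam axes in tool", (R.T@w["R"].T)); print(w["fx"],w["cx"],w["cy"])
E
```

```text
300 2421
360 154
420 0
(array([ 0.6367, -0.2797,  0.0634]), array([-0.4463, -0.1007,  0.8892]), np.float64(0.00296900361515894), 351) (array([ 0.6372, -0.2721,  0.0623]), array([-0.4318, -0.0378,  0.9012]), np.float64(0.0043931857739363195), 1800)
cam in tool pos [ 0.0817 -0.0007 -0.2033]
cam axes in tool [[-0.001  -0.959  -0.2835]
 [ 1.     -0.0008 -0.0007]
 [ 0.0004 -0.2835  0.959 ]]
420.32802155249226 325.08242845668747 235.08058226170613
```

```bash
cat >> h.py <<'E'
def aim(n,yawdeg):
    """tool R with z=-n and y nearest the horizontal direction yaw"""
    z=-np.asarray(n,float)/np.linalg.norm(n); y=np.array([np.cos(np.radians(yawdeg)),np.sin(np.radians(yawdeg)),0]); y-=z*(y@z); y/=np.linalg.norm(y)
    return np.c_[np.cross(y,z),y,z]
def chain(p,R,wps):
    for p1,R1 in wps:
        print(np.round(delta(p,R,p1,R1),3).tolist(), "mm %.0f deg %.0f"%(1e3*np.linalg.norm(np.array(p1)-p),np.degrees(np.linalg.norm(delta(p,R,p1,R1)[3:])))); p,R=np.array(p1),R1
E
python3 - <<'E'
from bench import *
from h import *
o=get_obs(); U=[0,0,1]
chain(o["tool_pos"],toolR(o),[((.32,.31,.27),aim(U,32)),((.43,.09,.29),aim(U,-5)),((.52,-.12,.27),aim([-.1,0,1],-20)),((.598,-.279,.173),aim([-.44,-.05,.89],-25))])
E
```

```text
[-0.192, -0.148, -0.09, -0.002, 0.0, 0.656] mm 258 deg 38
[-0.245, -0.023, -0.02, 0.0, 0.0, 0.646] mm 247 deg 37
[-0.201, 0.108, 0.02, -0.098, 0.022, 0.263] mm 229 deg 16
[-0.126, 0.118, 0.104, -0.307, 0.194, 0.137] mm 202 deg 22
```

Request:
carry_out(
  commands=[
    [-0.035,-0.027,-0.018,0,0,0.13],
    [-0.07,-0.054,-0.036,0,0,0.26],
    [-0.105,-0.081,-0.054,0,0,0.39],
    [-0.14,-0.108,-0.072,0,0,0.52],
    [-0.18,-0.14,-0.09,0,0,0.65],
  ],
)

```text
time: 0.65
tool_pos: [0.3099, 0.3237, 0.27]
ee_rot: [3.141, -0.0, 2.131]
wrist_force: [0.8, 0.2, 0.8]
width: 0.094
finger_force: 0.0
```

Request:
carry_out(
  commands=[
    [-0.049,-0.005,-0.004,0,0,0.13],
    [-0.098,-0.01,-0.008,0,0,0.26],
    [-0.147,-0.014,-0.012,0,0,0.39],
    [-0.196,-0.018,-0.016,0,0,0.52],
    [-0.245,-0.023,-0.02,0,0,0.646],
  ],
)

```text
time: 1.15
tool_pos: [0.4216, 0.104, 0.2894]
ee_rot: [3.142, -0.0, 1.485]
wrist_force: [1.0, 0.8, 0.7]
width: 0.0938
finger_force: 0.0
```

Request:
carry_out(
  commands=[
    [-0.04,0.022,0.004,-0.02,0.004,0.05],
    [-0.08,0.044,0.008,-0.04,0.008,0.1],
    [-0.12,0.066,0.012,-0.06,0.012,0.15],
    [-0.16,0.088,0.016,-0.08,0.017,0.2],
    [-0.2,0.108,0.02,-0.098,0.022,0.263],
  ],
)

```text
time: 1.65
tool_pos: [0.513, -0.1041, 0.2689]
ee_rot: [3.047, -0.035, 1.225]
wrist_force: [0.4, 0.2, 0.1]
width: 0.0939
finger_force: 0.0
```

Run:
```python
from bench import *
from h import *
o=get_obs(); print(o["time"],o["tool_pos"],o["ee_rot"],o["joint_positions"])
chain(o["tool_pos"],toolR(o),[((.598,-.279,.173),aim([-.44,-.05,.89],-25))])
```

```text
1.65 [ 0.51299569 -0.10409981  0.26893004] [ 3.0472448  -0.03515371  1.22542115] [-0.3329677  -0.05532674  1.34610702  0.034413    1.75587417  0.0220076 ]
[-0.139, 0.13, 0.104, -0.307, 0.192, 0.141] mm 217 deg 22
```

Request:
carry_out(
  commands=[
    [-0.028,0.026,0.02,-0.06,0.04,0.03],
    [-0.056,0.052,0.04,-0.12,0.08,0.06],
    [-0.084,0.078,0.06,-0.18,0.12,0.09],
    [-0.112,0.104,0.082,-0.24,0.16,0.12],
    [-0.139,0.13,0.104,-0.307,0.192,0.141],
  ],
)

```text
time: 2.15
tool_pos: [0.5984, -0.2789, 0.1727]
ee_rot: [2.749, -0.255, 1.135]
wrist_force: [-0.1, 1.2, -0.5]
width: 0.0938
finger_force: 0.0
```

Request:
carry_out(
  commands=[
    [0,0,0,0,0,0],
    [0,0,0,0,0,0],
    [0,0,0,0,0,0],
    [0,0,0,0,0,0],
    [0,0,0,0,0,0],
  ],
)

```text
time: 2.65
tool_pos: [0.599, -0.2759, 0.1753]
ee_rot: [2.75, -0.253, 1.139]
wrist_force: [0.3, -0.0, -0.3]
width: 0.0939
finger_force: 0.0
```

Run:
```python
from bench import *
from h import *
o=get_obs(); w=snapshot("wrist"); np.savez("w1.npz",**w); cv2.imwrite("pics/w1.png",w["img"][:,:,::-1])
print(o["tool_pos"],o["ee_rot"],proj(w,[.64,-.275,.073]))
```

```text
[ 0.59904205 -0.275926    0.17527478] [ 2.74963524 -0.25327863  1.13948186] (np.float64(316.54478778636746), np.float64(232.31392007283824))
```

View pics/w1.png

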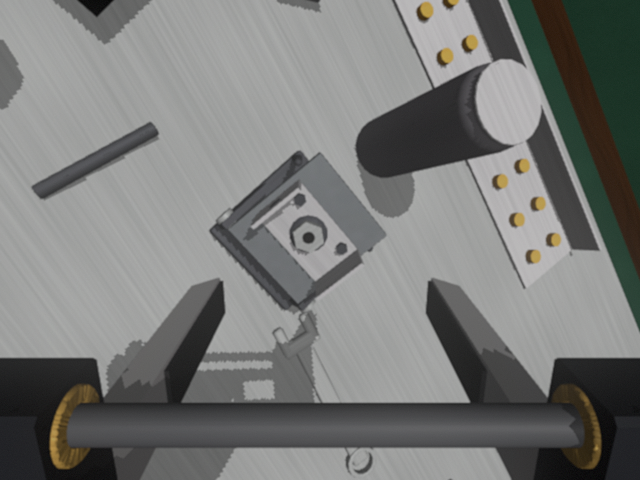

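The wrist view shows the nut clearly between the flanges, hole centre at ≈(308,238), with the plate around it and nothing in front. Next I'll fit its plane and centre.

Run:
```python
from h import *
np.set_printoptions(precision=4,suppress=True)
s=dict(np.load("w1.npz")); W=cloud(s); v,u=np.mgrid[0:480,0:640]; r=np.hypot(u-308,v-238)
ring=W[(r<17)&(r>8)]; ring=ring[~np.isnan(ring[:,0])]; print("nut ring",plane(ring))
# plate corner strip right of the bracket: along the upper-slope edge (335,175)-(370,230)
mk=np.zeros((480,640),np.uint8); cv2.fillPoly(mk,[np.array([[322,160],[378,232],[362,243],[305,172]])],1)
up=W[mk>0]; cu,nu,su,ku=plane(up); print("plate",cu,nu,su,ku)
mk2=np.zeros_like(mk); cv2.fillPoly(mk2,[np.array([[232,232],[245,222],[300,290],[285,297]])],1)
lo=W[mk2>0]; print("low",plane(lo))
A=np.vstack([up,lo]); ca,na,sa,k=plane(A); print("both",ca,na,sa,k,"tilt",np.degrees(np.arccos(na[2])))
n=na; C=-s["R"].T@s["t"]
# heights over plate plane
H=(W-ca)@n*1000
print(np.round(H[214:264:4,284:334:4]))
g=s["img"][150:320,200:400,::-1]; cv2.imwrite("pics/w1c.png",cv2.resize(g,None,fx=4,fy=3.5,interpolation=cv2.INTER_CUBIC)[:600,:800])
```

```text
nut ring (array([ 0.6328, -0.276 ,  0.0692]), array([-0.5611, -0.2828,  0.7779]), np.float64(0.0033373697398050516), 687)Traceback (most recent call last):
  File "<stdin>", line 7, in <module>
  File "h.py", line 11, in plane
    n=np.linalg.svd(P-c,full_matrices=False)[2][2]; d=(P-c)@n
      ~~~~~~~~~~~~~^^^^^^^^^^^^^^^^^^^^^^^^^
    u, s, vh = gufunc(a, signature=signature)
               ~~~~~~^^^^^^^^^^^^^^^^^^^^^^^^
    raise LinAlgError("SVD did not converge")
numpy.linalg.LinAlgError: SVD did not converge
```

```bash
sed -i 's/^    c=P.mean(0)$/    P=P[~np.isnan(P[:,0])]; c=np.median(P,0)/' h.py
python3 - <<'E'
from h import *
np.set_printoptions(precision=4,suppress=True,linewidth=150)
s=dict(np.load("w1.npz")); W=cloud(s)
mk=np.zeros((480,640),np.uint8); cv2.fillPoly(mk,[np.array([[322,160],[378,232],[362,243],[305,172]])],1)
up=W[mk>0]; print("up",plane(up))
mk2=np.zeros_like(mk); cv2.fillPoly(mk2,[np.array([[232,232],[245,222],[300,290],[285,297]])],1)
lo=W[mk2>0]; print("low",plane(lo))
A=np.vstack([up,lo]); ca,na,sa,k=plane(A); print("both",ca,na,sa,k,"tilt",np.degrees(np.arccos(na[2])))
H=(W-ca)@na*1000
print(np.round(H[214:264:4,284:334:4]))
g=s["img"][150:320,200:400,::-1]; cv2.imwrite("pics/w1c.png",cv2.resize(g,None,fx=4,fy=3.5,interpolation=cv2.INTER_CUBIC)[:600,:800])
E
```

```text
up (array([ 0.6697, -0.2646,  0.0755]), array([-0.4153, -0.0878,  0.9054]), np.float64(0.0006617639066230616), 1882)
low (array([ 0.6007, -0.279 ,  0.0388]), array([-0.9678, -0.1872,  0.168 ]), np.float64(0.0028801699781174474), 1466)
both [ 0.6419 -0.2692  0.0623] [-0.4156 -0.0871  0.9054] 0.0006680864888057757 3154 tilt 25.126521410926564
[[ 3.  3.  3.  2.  4.  4.  5.  3.  4.  4.  3.  2. -0.]
 [ 3.  3.  3.  2.  3.  5.  5.  5.  3.  3.  3.  2. -1.]
 [ 2.  3.  2.  4.  5.  9. 10.  6.  6.  5.  4.  3.  2.]
 [ 4.  3.  4.  7. 12. 13. 13. 13. 13. 10.  5.  4.  3.]
 [ 2.  4.  3. 13. 14. 12. 13. 13. 13. 13.  5.  3.  3.]
 [ 4.  3.  6. 12. 14. 14. 14. 13. 14. 13.  5.  2.  3.]
 [ 3.  3.  5. 14. 13. 14. 13. 13. 12. 12.  5.  3.  4.]
 [ 3.  3.  4. 15. nan 13. 13. 11. 14. 14.  5.  3.  4.]
 [ 3.  4.  3. 13. 12. 13. 15. 12. 13. 13.  2.  2.  4.]
 [-0.  1.  2.  3.  2. 13. 13. 14.  2. nan  2.  4.  3.]
 [ 0.  1.  2.  4.  2.  3.  4.  3.  4.  3.  4.  4.  3.]
 [ 0. -1.  0.  3.  3.  2.  3.  3.  5.  3.  3.  3.  3.]
 [ 1. -1.  0.  0.  4.  4.  3.  4.  3.  3.  5.  4.  3.]]
```

View pics/w1c.png

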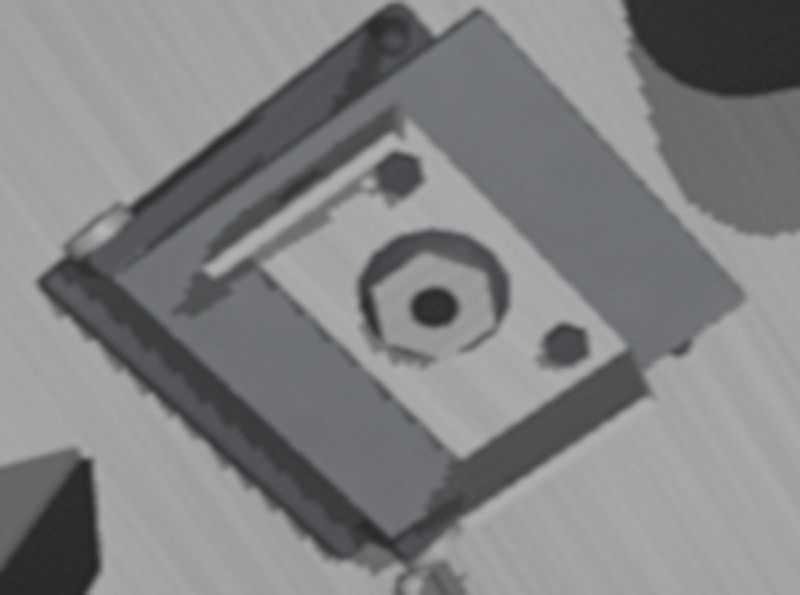

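The crop shows the nut face between the flanges with its hole centre at crop (434,305), i.e. wrist pixel (308.6,237.3). The heights above the plate come out at 0, 3 and 13 mm, which matches the given sizes.

```bash
cat >> h.py <<'E'
def cast(s,u,v,c,n):
    C=-s["R"].T@s["t"]; d=s["R"].T@np.array([(u-s["cx"])/s["fx"],(v-s["cy"])/s["fy"],1]); return C+d*((c-C)@n)/(d@n)
E
python3 - <<'E'
from h import *
from bench import *
np.set_printoptions(precision=4,suppress=True,linewidth=150)
s=dict(np.load("w1.npz")); ca=np.array([ 0.6419,-0.2692,0.0623]); n=np.array([-.4156,-.0871,.9054]); n/=np.linalg.norm(n)
X=cast(s,308.6,237.3,ca+.013*n,n); print("nut",X)
W=cloud(s);P=W[200:275,270:345].reshape(-1,3); H=(P-ca)@n
for h in (0,.003,.013):
    q=P[abs(H-h)<.0025]; print(h,plane(q))
# nut face centroid
q=P[abs(H-.013)<.003]; q=q[np.hypot(*(q-X).T[:2])<.02]; print("nut face centroid",q.mean(0),len(q))
t=dict(np.load("top0.npz")); sc=dict(np.load("scene0.npz")); print("in top",proj(t,X),"top cast",cast(t,437,226.8,X,n), "scene",proj(sc,X))
# hole in top: dark centroid near
g=t["img"][217:238,427:448].sum(2).astype(float); v,u=np.mgrid[217:238,427:448]; m=(g<g.min()+60)&(np.hypot(u-437,v-227)<5); print("top hole px",u[m].mean(),v[m].mean(),m.sum(), cast(t,u[m].mean(),v[m].mean(),X,n))
fx=np.array([.4156,.0871,0]); 
o=get_obs(); p,R=o["tool_pos"],toolR(o)
chain(p,R,[((.56,-.2,.28),aim([-.2,0,1],-10)),((.606,0.0,.235),aim([0,0,1],24.5)),((.612,0.004,.19),aim([0,0,1],24.5))])
E
```

```text
nut [ 0.6328 -0.2752  0.0719]
0 (array([ 0.6332, -0.2775,  0.0584]), array([-0.4168, -0.0915,  0.9044]), np.float64(0.0010997908814141001), 1923)
0.003 (array([ 0.6352, -0.2767,  0.0617]), array([-0.4271, -0.0907,  0.8996]), np.float64(0.000945876278433506), 3283)
0.013 (array([ 0.633 , -0.2762,  0.0719]), array([-0.4125, -0.0803,  0.9074]), np.float64(0.0006866942123098922), 714)
nut face centroid [ 0.6328 -0.2751  0.0719] 692
in top (np.float64(436.84411346569016), np.float64(227.04883785721768)) top cast [ 0.6332 -0.2755  0.0721] scene (np.float64(243.82409240769869), np.float64(210.87997261253616))
top hole px 436.5 227.0 6 [ 0.6329 -0.2744  0.072 ]
[0.077, -0.028, -0.107, 0.232, -0.135, -0.308] mm 135 deg 23
[0.203, 0.0, 0.053, 0.199, 0.025, -0.604] mm 210 deg 36
[0.001, 0.007, 0.045, 0.0, 0.0, 0.0] mm 46 deg 0
```

Wrist and top views agree on the nut centre to within 1 mm. Now to the holder.

Request:
carry_out(
  commands=[
    [0.016,-0.006,-0.022,0.046,-0.027,-0.062],
    [0.032,-0.012,-0.044,0.092,-0.054,-0.124],
    [0.048,-0.018,-0.066,0.138,-0.08,-0.186],
    [0.062,-0.023,-0.088,0.185,-0.108,-0.248],
    [0.077,-0.028,-0.107,0.232,-0.135,-0.308],
  ],
  jaw=0.7,
)

```text
time: 3.2
tool_pos: [0.5597, -0.2005, 0.2807]
ee_rot: [2.948, -0.033, 1.397]
wrist_force: [-0.3, -0.7, -0.4]
width: 0.0658
finger_force: 0.0
```

Request:
carry_out(
  commands=[
    [0.04,0,0.01,0.04,0.005,-0.12],
    [0.08,0,0.02,0.08,0.01,-0.24],
    [0.12,0,0.03,0.12,0.015,-0.36],
    [0.16,0,0.042,0.16,0.02,-0.48],
    [0.203,0,0.053,0.199,0.025,-0.604],
  ],
)

```text
time: 3.7
tool_pos: [0.606, 0.0002, 0.234]
ee_rot: [-3.14, -0.001, 2.003]
wrist_force: [0.4, -0.5, -0.2]
width: 0.0656
finger_force: 0.0
```

Request:
carry_out(
  commands=[
    [0,0,0,0,0,0],
    [0,0,0,0,0,0],
    [0,0,0,0,0,0],
    [0,0,0,0,0,0],
    [0,0,0,0,0,0],
  ],
)

```text
time: 4.2
tool_pos: [0.6056, -0.003, 0.2344]
ee_rot: [3.141, -0.001, 1.995]
wrist_force: [-0.5, -0.2, -0.4]
width: 0.0657
finger_force: 0.0
```

Run:
```python
from bench import *
from h import *
np.set_printoptions(precision=4,suppress=True,linewidth=150)
o=get_obs(); w=snapshot("wrist"); np.savez("w2.npz",**w); cv2.imwrite("pics/w2.png",w["img"][:,:,::-1])
print(o["tool_pos"],o["ee_rot"],o["width"])
W=cloud(w).reshape(-1,3); W=W[~np.isnan(W[:,0])]; W=W[np.hypot(W[:,0]-.612,W[:,1]-.004)<.07]
for a,b in ((.160,.172),(.082,.0885)):
    q=W[(W[:,2]>a)&(W[:,2]<b)]; print(len(q),q.mean(0),cv2.minAreaRect((q[:,:2]*1000).astype(np.float32)))
chain(o["tool_pos"],toolR(o),[((.612,0.004,.19),aim([0,0,1],24.5))])
```

```text
[ 0.6056 -0.003   0.2344] [ 3.1413 -0.0009  1.9951] 0.06568856752288812
1674 [0.6128 0.0054 0.166 ] ((613.3939819335938, 4.46217155456543), (28.289234161376953, 28.2338809967041), 24.013141632080078)
6033 [0.6102 0.0105 0.0848] ((613.8876953125, 4.265743255615234), (80.30817413330078, 80.51145935058594), 21.012489318847656)
[0.004, 0.009, 0.044, 0.0, -0.001, -0.003] mm 45 deg 0
```

View pics/w2.png

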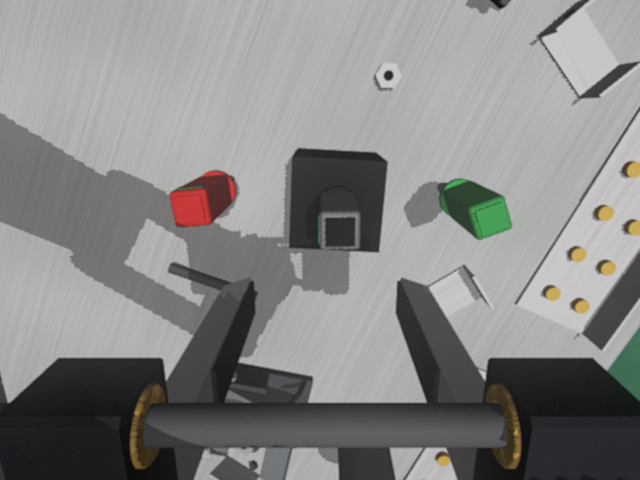

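The wrist view shows the grey-topped probe at (340,230) in the holder, with red (203,205) and green (485,215) clear of the fingers' path. The probe measures (0.6133, 0.0045), turned 24°, top at 0.166 m as it should be. Descending.

Run:
```python
from bench import *
from h import *
o=get_obs()
chain(o["tool_pos"],toolR(o),[((.6133,0.0045,.190),aim([0,0,1],24.)),((.6133,0.0045,.104),aim([0,0,1],24.))])
```

```text
[0.003, 0.01, 0.044, 0.0, -0.001, 0.006] mm 46 deg 0
[0.0, 0.0, 0.086, 0.0, 0.0, 0.0] mm 86 deg 0
```

Request:
carry_out(
  commands=[
    [0.003,0.01,0.02,0,-0.001,0.006],
    [0.003,0.01,0.044,0,-0.001,0.006],
    [0.003,0.01,0.044,0,-0.001,0.006],
    [0.003,0.01,0.044,0,-0.001,0.006],
    [0.003,0.01,0.044,0,-0.001,0.006],
  ],
)

```text
time: 4.75
tool_pos: [0.6141, 0.0049, 0.1913]
ee_rot: [3.14, 0.001, 1.991]
wrist_force: [-0.4, -0.6, 0.4]
width: 0.0657
finger_force: 0.0
```

Run:
```python
from bench import *
from h import *
o=get_obs(); print(o["tool_pos"],o["ee_rot"])
chain(o["tool_pos"],toolR(o),[((.6133,0.0045,.104),aim([0,0,1],24.))])
```

```text
[0.61410178 0.00485015 0.19134979] [3.14011771e+00 6.37888554e-04 1.99080016e+00]
[0.0, -0.001, 0.087, 0.001, 0.001, 0.001] mm 87 deg 0
```

Request:
carry_out(
  commands=[
    [0,-0.001,0.02,0,0,0],
    [0,-0.001,0.04,0,0,0],
    [0,-0.001,0.06,0,0,0],
    [0,-0.001,0.077,0,0,0],
    [0,-0.001,0.087,0,0,0],
  ],
)

```text
time: 5.25
tool_pos: [0.6126, 0.0047, 0.1025]
ee_rot: [-3.141, -0.0, 1.991]
wrist_force: [0.4, 0.5, 0.3]
width: 0.0659
finger_force: 0.0
```

Request:
carry_out(
  commands=[
    [0,0,0,0,0,0],
    [0,0,0,0,0,0],
    [0,0,0,0,0,0],
    [0,0,0,0,0,0],
    [0,0,0,0,0,0],
  ],
  jaw=0,
)

```text
time: 5.75
tool_pos: [0.6129, 0.0049, 0.1034]
ee_rot: [3.141, 0.0, 1.991]
wrist_force: [-0.5, 0.1, 0.1]
width: 0.0291
finger_force: 0.0
```

Request:
carry_out(
  commands=[
    [0,0,0,0,0,0],
    [0,0,0,0,0,0],
    [0,0,0,0,0,0],
    [0,0,0,0,0,0],
    [0,0,0,0,0,0],
  ],
)

```text
time: 6.25
tool_pos: [0.6129, 0.0049, 0.1033]
ee_rot: [3.141, -0.0, 1.991]
wrist_force: [-0.5, 0.1, 5.2]
width: 0.0278
finger_force: 30.0
```

Request:
carry_out(
  commands=[
    [0,0,-0.02,0,0,0],
    [0,0,-0.04,0,0,0],
    [0,0,-0.065,0,0,0],
    [0,0,-0.09,0,0,0],
    [0,0,-0.13,0,0,0],
  ],
)

```text
time: 6.75
tool_pos: [0.6106, 0.005, 0.2286]
ee_rot: [-3.133, -0.005, 1.991]
wrist_force: [0.7, -0.4, -2.1]
width: 0.0281
finger_force: 30.0
```

Request:
carry_out(
  commands=[
    [0,0,0,0,0,0],
    [0,0,0,0,0,0],
    [0,0,0,0,0,0],
    [0,0,0,0,0,0],
    [0,0,0,0,0,0],
  ],
)

```text
time: 7.25
tool_pos: [0.6118, 0.0049, 0.2303]
ee_rot: [-3.137, -0.003, 1.991]
wrist_force: [-0.9, 0.0, -2.1]
width: 0.0278
finger_force: 30.0
```

```bash
cat >> h.py <<'E'
NUT=np.array([.6329,-.2752,.0719]); N=np.array([-.4156,-.0871,.9054]); N/=np.linalg.norm(N)
E
python3 - <<'E'
from bench import *
from h import *
o=get_obs(); print(o["tool_pos"],o["ee_rot"],o["wrist_force"],o["joint_positions"])
chain(o["tool_pos"],toolR(o),[((.60,-.19,.24),aim([-.2,-.04,1],16)),(NUT+.118*N,aim(N,10))])
w=snapshot("wrist"); np.savez("w3.npz",**w); sc=snapshot("scene"); np.savez("s3.npz",**sc)
a=w["img"][:,:,::-1][180:480,170:570]; u,v=map(int,proj(sc,o["tool_pos"])); b=cv2.resize(sc["img"][v-75:v+75,u-100:u+100,::-1],(400,300),interpolation=cv2.INTER_CUBIC); cv2.imwrite("pics/c3.png",np.hstack([a,b]))
E
```

```text
[0.61184443 0.00491376 0.23027738] [-3.13735202e+00 -2.51734435e-03  1.99138413e+00] [-0.89531354  0.0285348  -2.06573192] [-8.46981578e-02  2.27978310e-01  1.11354290e+00  1.54250507e-04
  1.80500069e+00 -5.05255869e-01]
[-0.173, -0.09, -0.01, -0.203, -0.033, 0.139] mm 196 deg 14
[-0.086, -0.053, 0.053, -0.237, -0.003, 0.11] mm 115 deg 15
```

View pics/c3.png

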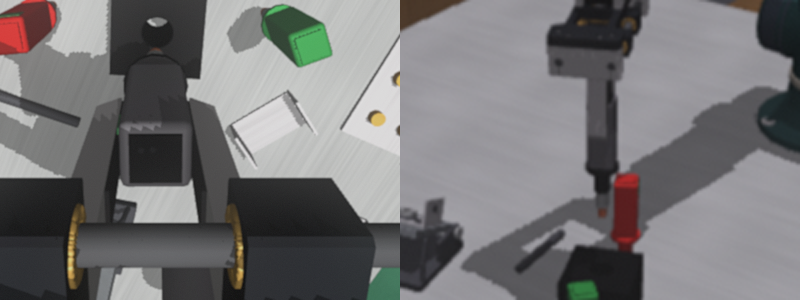

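The probe hangs straight between the pads, with its copper tip visible at (602,217) in the composite. Moving to the pre-contact pose above the nut.

Request:
carry_out(
  commands=[
    [-0.035,-0.018,-0.002,-0.04,-0.006,0.028],
    [-0.07,-0.036,-0.004,-0.08,-0.012,0.056],
    [-0.105,-0.054,-0.006,-0.12,-0.02,0.084],
    [-0.14,-0.072,-0.008,-0.16,-0.026,0.11],
    [-0.173,-0.09,-0.01,-0.203,-0.033,0.139],
  ],
)

```text
time: 7.85
tool_pos: [0.6007, -0.1914, 0.2424]
ee_rot: [2.937, 0.018, 1.849]
wrist_force: [0.1, -0.3, -1.0]
width: 0.0278
finger_force: 30.0
```

Request:
carry_out(
  commands=[
    [-0.02,-0.013,0.009,-0.06,0,0.026],
    [-0.04,-0.026,0.018,-0.12,0,0.052],
    [-0.06,-0.037,0.03,-0.18,0,0.08],
    [-0.075,-0.046,0.042,-0.22,-0.002,0.1],
    [-0.086,-0.053,0.053,-0.237,-0.003,0.11],
  ],
)

```text
time: 8.35
tool_pos: [0.5839, -0.2862, 0.1797]
ee_rot: [2.702, -0.015, 1.743]
wrist_force: [-0.2, -0.2, -1.6]
width: 0.0276
finger_force: 30.0
```

Request:
carry_out(
  commands=[
    [0,0,0,0,0,0],
    [0,0,0,0,0,0],
    [0,0,0,0,0,0],
    [0,0,0,0,0,0],
    [0,0,0,0,0,0],
  ],
)

```text
time: 8.85
tool_pos: [0.5863, -0.2843, 0.1825]
ee_rot: [2.7, -0.013, 1.747]
wrist_force: [-0.1, 0.1, -2.1]
width: 0.028
finger_force: 30.0
```

Run:
```python
from bench import *
from h import *
np.set_printoptions(precision=4,suppress=True,linewidth=150)
o=get_obs(); p,R=o["tool_pos"],toolR(o); print(o["time"],p,o["wrist_force"],o["joint_positions"])
print("tool z dot -n deg",np.degrees(np.arccos(-R[:,2]@N)))
# axis hit on nut plane
t=((NUT-p)@N)/(R[:,2]@N); print("dist",t,"miss in tool axes",R.T@(NUT-(p+t*R[:,2])), "force along tool z",R[:,2]@o["wrist_force"])
chain(p,R,[(NUT+.118*N,aim(N,10))])
sc=snapshot("scene"); np.savez("s4.npz",**sc); w=snapshot("wrist"); np.savez("w4.npz",**w)
u,v=map(int,proj(sc,NUT+.05*N)); b=cv2.resize(sc["img"][v-60:v+60,u-60:u+60,::-1],(400,400),interpolation=cv2.INTER_CUBIC)
print("scene px origin",u-60,v-60,"tip72/57",proj(sc,p+R[:,2]*.0903),proj(sc,p+R[:,2]*.0753),"nut",proj(sc,NUT))
a=cv2.resize(w["img"][140:340,220:420,::-1],(400,400),interpolation=cv2.INTER_CUBIC); cv2.imwrite("pics/c4.png",np.hstack([a,b]))
```

```text
8.85 [ 0.5863 -0.2843  0.1825] [-0.0988  0.1464 -2.1407] [-0.742   0.0591  1.4688  0.3627  1.3573 -0.9465]
tool z dot -n deg 0.23330996365255452
dist 0.12028808667634226 miss in tool axes [-0.0006 -0.0044 -0.    ] force along tool z 1.9059983043135202
[-0.001, -0.004, 0.002, 0.004, 0.002, 0.002] mm 5 deg 0
scene px origin 186 131 tip72/57 (np.float64(244.63089156684958), np.float64(199.15312915978217)) (np.float64(245.4584620423021), np.float64(193.14330015442698)) nut (np.float64(243.7771468566799), np.float64(210.89731244581688))
```

View pics/c4.png

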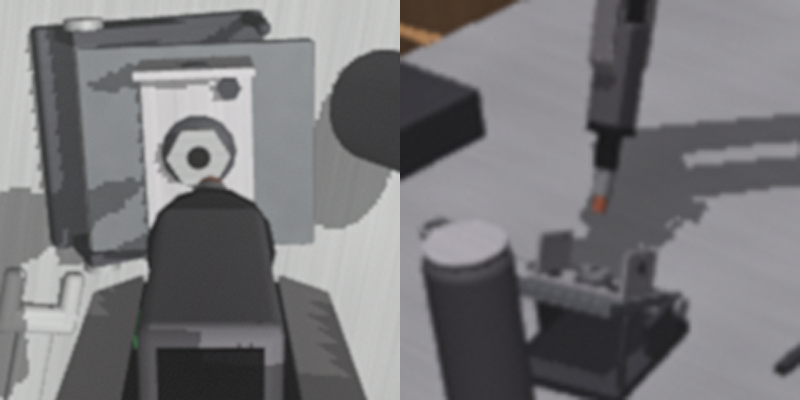

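The wrist crop shows the tip just in front of the nut (hole at (198,158)). In the scene view the tip end is at about (245,195), which puts it near 61 mm, so contact is about 41 mm ahead. I'll correct the 4 mm offset and approach.

Request:
carry_out(
  commands=[
    [-0.001,-0.004,0.004,0.004,0.002,0.002],
    [-0.001,-0.004,0.01,0.004,0.002,0.002],
    [-0.001,-0.004,0.015,0.004,0.002,0.002],
    [-0.001,-0.004,0.02,0.004,0.002,0.002],
    [-0.001,-0.004,0.022,0.004,0.002,0.002],
  ],
)

```text
time: 9.45
tool_pos: [0.5912, -0.2842, 0.1585]
ee_rot: [2.706, -0.018, 1.744]
wrist_force: [-0.3, -0.9, -2.6]
width: 0.0279
finger_force: 30.0
```

Request:
carry_out(
  commands=[
    [0,0,0,0,0,0],
    [0,0,0,0,0,0],
    [0,0,0,0,0,0],
    [0,0,0,0,0,0],
    [0,0,0,0,0,0],
  ],
)

```text
time: 9.95
tool_pos: [0.5914, -0.2846, 0.1601]
ee_rot: [2.704, -0.016, 1.744]
wrist_force: [0.5, -0.4, -1.7]
width: 0.0276
finger_force: 30.0
```

```bash
cat > chk.py <<'E'
from bench import *
from h import *
np.set_printoptions(precision=4,suppress=True,linewidth=150)
o=get_obs(); p,R=o["tool_pos"],toolR(o); print(o["time"],p,o["wrist_force"],o["width"])
print("ang",np.degrees(np.arccos(-R[:,2]@N)))
t=((NUT-p)@N)/(R[:,2]@N); print("dist",t,"miss in tool axes",R.T@(NUT-(p+t*R[:,2])), "force along tool z",R[:,2]@o["wrist_force"], "tool frame f",R.T@o["wrist_force"])
E
python3 chk.py
```

```text
9.95 [ 0.5914 -0.2846  0.1601] [ 0.495  -0.4202 -1.7278] 0.02757695631025665
ang 0.06130929304282308
dist 0.09788364831396199 miss in tool axes [ 0.0007  0.0012 -0.    ] force along tool z 1.7334103415891007 tool frame f [-0.5273 -0.3522  1.7334]
```

Request:
carry_out(
  commands=[
    [0.0007,0.001,0.002,0,0,0],
    [0.0007,0.001,0.004,0,0,0],
    [0.0007,0.001,0.006,0,0,0],
    [0.0007,0.001,0.008,0,0,0],
    [0.0007,0.001,0.008,0,0,0],
  ],
)

```text
time: 10.45
tool_pos: [0.5953, -0.2828, 0.1523]
ee_rot: [2.705, -0.017, 1.744]
wrist_force: [-0.8, -0.7, -2.0]
width: 0.0277
finger_force: 30.0
```

Request:
carry_out(
  commands=[
    [0,0,0.001,0,0,0],
    [0,0,0.002,0,0,0],
    [0,0,0.003,0,0,0],
    [0,0,0.004,0,0,0],
    [0,0,0.004,0,0,0],
  ],
)

```text
time: 10.95
tool_pos: [0.597, -0.2826, 0.1491]
ee_rot: [2.705, -0.017, 1.744]
wrist_force: [-1.1, -0.3, -1.5]
width: 0.0273
finger_force: 30.0
```

```bash
python3 chk.py
```

```text
10.95 [ 0.597  -0.2826  0.1491] [-1.1376 -0.2704 -1.534 ] 0.027254426792255544
ang 0.1018040771730198
dist 0.0854606503204756 miss in tool axes [-0.0002  0.0005 -0.    ] force along tool z 0.8948329474108607 tool frame f [-0.0959 -1.706   0.8948]
```

Request:
carry_out(
  commands=[
    [0,0,0.001,0,0,0],
    [0,0,0.002,0,0,0],
    [0,0,0.003,0,0,0],
    [0,0,0.004,0,0,0],
    [0,0,0.004,0,0,0],
  ],
)

```text
time: 11.45
tool_pos: [0.5987, -0.2822, 0.1454]
ee_rot: [2.705, -0.017, 1.744]
wrist_force: [0.6, 0.0, -1.3]
width: 0.0277
finger_force: 30.0
```

```bash
python3 chk.py
```

```text
11.45 [ 0.5987 -0.2822  0.1454] [ 0.6398  0.0224 -1.3281] 0.02771808952494977
ang 0.11105434264007177
dist 0.08140120725092234 miss in tool axes [-0.0002  0.0005 -0.    ] force along tool z 1.4701695062416504 tool frame f [-0.1107  0.0135  1.4702]
```

Request:
carry_out(
  commands=[
    [0,0,0.001,0,0,0],
    [0,0,0.002,0,0,0],
    [0,0,0.003,0,0,0],
    [0,0,0.004,0,0,0],
    [0,0,0.004,0,0,0],
  ],
)

```text
time: 11.95
tool_pos: [0.6003, -0.2819, 0.1418]
ee_rot: [2.705, -0.017, 1.744]
wrist_force: [-0.5, 0.1, -2.2]
width: 0.0279
finger_force: 30.0
```

```bash
python3 chk.py
```

```text
11.95 [ 0.6003 -0.2819  0.1418] [-0.4556  0.0769 -2.1964] 0.027899078337925976
ang 0.11087873967274982
dist 0.07740632594230448 miss in tool axes [-0.0002  0.0005 -0.    ] force along tool z 1.8081237412067868 tool frame f [ 0.1171 -1.3247  1.8081]
```

Request:
carry_out(
  commands=[
    [0,0,0.001,0,0,0],
    [0,0,0.002,0,0,0],
    [0,0,0.003,0,0,0],
    [0,0,0.003,0,0,0],
    [0,0,0.003,0,0,0],
  ],
)

```text
time: 12.45
tool_pos: [0.6017, -0.2818, 0.1397]
ee_rot: [2.704, -0.016, 1.744]
wrist_force: [-1.5, -0.1, -0.1]
width: 0.0278
finger_force: 30.0
```

```bash
python3 chk.py
```

```text
12.45 [ 0.6017 -0.2818  0.1397] [-1.4738 -0.0803 -0.0882] 0.027755932983893446
ang 0.06506735292740191
dist 0.07489786887333488 miss in tool axes [ 0.0001  0.0002 -0.    ] force along tool z -0.5381851562349314 tool frame f [ 0.1735 -1.3663 -0.5382]
```

Contact felt: the force along the tool dropped by 2.3 N. Pressing further in small steps.

Request:
carry_out(
  commands=[
    [0,0,0.001,0,0,0],
    [0,0,0.002,0,0,0],
    [0,0,0.003,0,0,0],
    [0,0,0.004,0,0,0],
    [0,0,0.004,0,0,0],
  ],
)

```text
time: 12.95
tool_pos: [0.6034, -0.2814, 0.1359]
ee_rot: [2.704, -0.016, 1.744]
wrist_force: [-0.8, -0.4, -0.4]
width: 0.0278
finger_force: 30.0
```

```bash
python3 chk.py
```

```text
12.95 [ 0.6034 -0.2814  0.1359] [-0.8057 -0.4083 -0.3608] 0.027845367844062847
ang 0.06424765415579024
dist 0.07071476430415592 miss in tool axes [ 0.      0.0002 -0.    ] force along tool z -0.04300312670790143 tool frame f [-0.2692 -0.9336 -0.043 ]
```

Request:
carry_out(
  commands=[
    [0,0,0.0005,0,0,0],
    [0,0,0.001,0,0,0],
    [0,0,0.0015,0,0,0],
    [0,0,0.0015,0,0,0],
    [0,0,0.0015,0,0,0],
  ],
)

```text
time: 13.45
tool_pos: [0.604, -0.2813, 0.1346]
ee_rot: [2.704, -0.016, 1.744]
wrist_force: [-2.7, -0.2, 1.1]
width: 0.028
finger_force: 30.0
```

```bash
python3 chk.py
```

```text
13.45 [ 0.604  -0.2813  0.1346] [-2.7317 -0.1626  1.074 ] 0.027957759307311824
ang 0.06280935607173785
dist 0.06927394038815697 miss in tool axes [ 0.      0.0002 -0.    ] force along tool z -2.1197423287163213 tool frame f [ 0.3282 -2.0103 -2.1197]
```

Request:
carry_out(
  commands=[
    [0,0,0.0005,0,0,0],
    [0,0,0.001,0,0,0],
    [0,0,0.001,0,0,0],
    [0,0,0.001,0,0,0],
    [0,0,0.001,0,0,0],
  ],
)

```text
time: 13.95
tool_pos: [0.6044, -0.2813, 0.1339]
ee_rot: [2.704, -0.016, 1.744]
wrist_force: [-4.1, 0.3, 3.9]
width: 0.0278
finger_force: 30.0
```

```bash
python3 chk.py
```

```text
13.95 [ 0.6044 -0.2813  0.1339] [-4.0601  0.3386  3.888 ] 0.0278344532204584
ang 0.058739840271567076
dist 0.06849897087803973 miss in tool axes [ 0.0001  0.0001 -0.    ] force along tool z -5.175688906720066 tool frame f [ 1.0958 -1.9306 -5.1757]
```

The force is now about 7 N, so the tip is at its stop. I'll add a little margin and hold.

Request:
carry_out(
  commands=[
    [0,0,0.0003,0,0,0],
    [0,0,0.0005,0,0,0],
    [0,0,0.0005,0,0,0],
    [0,0,0.0005,0,0,0],
    [0,0,0.0005,0,0,0],
  ],
)

```text
time: 14.45
tool_pos: [0.6045, -0.2813, 0.1338]
ee_rot: [2.704, -0.016, 1.744]
wrist_force: [-5.9, -0.8, 6.0]
width: 0.0279
finger_force: 30.0
```

Request:
carry_out(
  commands=[
    [0,0,0,0,0,0],
    [0,0,0,0,0,0],
    [0,0,0,0,0,0],
    [0,0,0,0,0,0],
    [0,0,0,0,0,0],
  ],
)

```text
time: 14.95
tool_pos: [0.6044, -0.2813, 0.1338]
ee_rot: [2.704, -0.016, 1.744]
wrist_force: [-5.3, 0.4, 6.2]
width: 0.0277
finger_force: 30.0
```

Request:
carry_out(
  commands=[
    [0,0,0,0,0,0],
    [0,0,0,0,0,0],
    [0,0,0,0,0,0],
    [0,0,0,0,0,0],
    [0,0,0,0,0,0],
  ],
)

```text
time: 15.45
tool_pos: [0.6045, -0.2813, 0.1338]
ee_rot: [2.704, -0.016, 1.744]
wrist_force: [-4.9, 0.0, 5.7]
width: 0.028
finger_force: 30.0
```

Request:
carry_out(
  commands=[
    [0,0,0,0,0,0],
    [0,0,0,0,0,0],
    [0,0,0,0,0,0],
    [0,0,0,0,0,0],
    [0,0,0,0,0,0],
  ],
)

```text
time: 15.95
tool_pos: [0.6045, -0.2813, 0.1338]
ee_rot: [2.704, -0.016, 1.744]
wrist_force: [-5.5, 0.4, 5.3]
width: 0.0279
finger_force: 30.0
```

Request:
carry_out(
  commands=[
    [0,0,0,0,0,0],
    [0,0,0,0,0,0],
    [0,0,0,0,0,0],
    [0,0,0,0,0,0],
    [0,0,0,0,0,0],
  ],
)

```text
time: 16.45
tool_pos: [0.6044, -0.2813, 0.1338]
ee_rot: [2.704, -0.016, 1.744]
wrist_force: [-5.4, -1.5, 5.2]
width: 0.0282
finger_force: 30.0
```

```bash
python3 chk.py
python3 - <<'E'
from bench import *
from h import *
sc=snapshot("scene"); u,v=map(int,proj(sc,NUT+.03*N)); b=cv2.resize(sc["img"][v-60:v+60,u-60:u+60,::-1],(400,400),interpolation=cv2.INTER_CUBIC)
w=snapshot("wrist"); a=cv2.resize(w["img"][140:340,220:420,::-1],(400,400),interpolation=cv2.INTER_CUBIC); cv2.imwrite("pics/c5.png",np.hstack([a,b]))
E
```

```text
16.45 [ 0.6044 -0.2813  0.1338] [-5.4216 -1.4921  5.212 ] 0.028216260285836212
ang 0.061039671870837406
dist 0.06838888656285107 miss in tool axes [ 0.0001  0.0001 -0.    ] force along tool z -7.09914347384112 tool frame f [-0.4515 -2.8606 -7.0991]
```

View pics/c5.png

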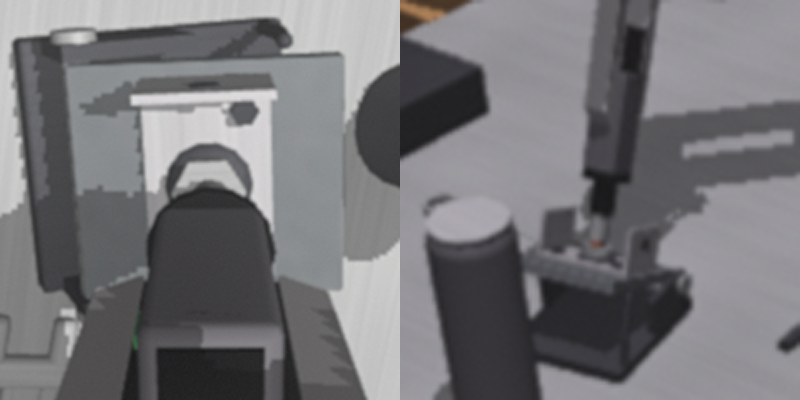

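Both crops show the tip seated on the nut, centred to within a fraction of a millimetre by the computed axis. It was held steady for over 2 s at about 9 N. Retracting.

Request:
carry_out(
  commands=[
    [0,0,-0.004,0,0,0],
    [0,0,-0.012,0,0,0],
    [0,0,-0.025,0,0,0],
    [0,0,-0.04,0,0,0],
    [0,0,-0.06,0,0,0],
  ],
)

```text
time: 17.05
tool_pos: [0.5788, -0.2859, 0.1871]
ee_rot: [2.706, -0.019, 1.744]
wrist_force: [-0.7, -0.2, -1.8]
width: 0.0277
finger_force: 30.0
```

Run:
```python
from bench import *
from h import *
o=get_obs(); print(o["time"],o["tool_pos"],o["ee_rot"],o["wrist_force"])
chain(o["tool_pos"],toolR(o),[((.59,-.19,.255),aim([-.2,-.04,1],16)),((.6133,.0046,.235),aim([0,0,1],24))])
```

```text
17.05 [ 0.57875711 -0.28587082  0.1871185 ] [ 2.70610132 -0.01850214  1.7443776 ] [-0.7237381  -0.16142643 -1.82850342]
[0.094, 0.053, -0.048, 0.235, -0.0, -0.112] mm 118 deg 15
[0.181, 0.071, 0.032, 0.199, 0.031, -0.137] mm 197 deg 14
```

Request:
carry_out(
  commands=[
    [0.015,0.008,-0.015,0.045,0,-0.022],
    [0.035,0.02,-0.028,0.09,0,-0.045],
    [0.055,0.031,-0.038,0.14,0,-0.068],
    [0.075,0.042,-0.044,0.19,0,-0.09],
    [0.094,0.053,-0.048,0.235,0,-0.112],
  ],
)

```text
time: 17.55
tool_pos: [0.5909, -0.1894, 0.2572]
ee_rot: [2.94, 0.02, 1.85]
wrist_force: [-0.6, -0.5, -1.4]
width: 0.0278
finger_force: 30.0
```

Request:
carry_out(
  commands=[
    [0.036,0.014,0.006,0.04,0.006,-0.027],
    [0.072,0.028,0.012,0.08,0.012,-0.054],
    [0.108,0.042,0.018,0.12,0.018,-0.082],
    [0.145,0.057,0.025,0.16,0.025,-0.11],
    [0.181,0.071,0.032,0.199,0.031,-0.137],
  ],
)

```text
time: 18.05
tool_pos: [0.6142, 0.0062, 0.2353]
ee_rot: [3.14, 0.001, 1.99]
wrist_force: [1.5, -0.6, -2.3]
width: 0.0278
finger_force: 30.0
```

Request:
carry_out(
  commands=[
    [0,0,0,0,0,0],
    [0,0,0,0,0,0],
    [0,0,0,0,0,0],
    [0,0,0,0,0,0],
    [0,0,0,0,0,0],
  ],
)

```text
time: 18.55
tool_pos: [0.614, 0.0031, 0.235]
ee_rot: [3.14, 0.002, 1.987]
wrist_force: [-0.1, 0.1, -3.3]
width: 0.0277
finger_force: 30.0
```

```bash
cat > ret.py <<'E'
from bench import *
from h import *
import sys
o=get_obs(); print(o["time"],o["tool_pos"],o["ee_rot"],o["wrist_force"])
chain(o["tool_pos"],toolR(o),[((.6133,.0046,float(sys.argv[1])),aim([0,0,1],24))])
E
python3 ret.py .2
```

```text
18.55 [0.61402716 0.00310567 0.23497913] [3.13976553e+00 2.04392959e-03 1.98714314e+00] [-0.08377019  0.05685861 -3.27224452]
[0.002, -0.0, 0.035, 0.002, 0.002, -0.003] mm 35 deg 0
```

Request:
carry_out(
  commands=[
    [0.002,0,0.015,0.002,0.002,-0.003],
    [0.002,0,0.03,0.002,0.002,-0.003],
    [0.002,0,0.04,0.002,0.002,-0.003],
    [0.002,0,0.045,0.002,0.002,-0.003],
    [0.002,0,0.045,0.002,0.002,-0.003],
  ],
)

```text
time: 19.05
tool_pos: [0.6126, 0.0064, 0.1874]
ee_rot: [-3.138, -0.002, 1.992]
wrist_force: [0.4, 0.3, -1.5]
width: 0.0277
finger_force: 30.0
```

```bash
python3 ret.py .106
```

```text
19.05 [0.61259364 0.00639669 0.18742949] [-3.13774646e+00 -1.99967911e-03  1.99246035e+00] [ 0.43738522  0.30053249 -1.48920823]
[-0.002, 0.0, 0.081, -0.004, -0.002, 0.003] mm 81 deg 0
```

Request:
carry_out(
  commands=[
    [-0.001,0,0,-0.001,-0.001,0.002],
    [-0.001,0,0.01,-0.001,-0.001,0.002],
    [-0.001,0,0.02,-0.001,-0.001,0.002],
    [-0.001,0,0.03,-0.001,-0.001,0.002],
    [-0.001,0,0.04,-0.001,-0.001,0.002],
  ],
)

```text
time: 19.55
tool_pos: [0.6134, 0.0054, 0.148]
ee_rot: [-3.141, 0.0, 1.99]
wrist_force: [0.6, 0.0, -2.4]
width: 0.0279
finger_force: 30.0
```

```bash
python3 ret.py .106
```

```text
19.55 [0.61344486 0.00539183 0.14797318] [-3.14066290e+00  1.13107637e-04  1.99044133e+00] [ 0.59032583  0.03834129 -2.42492755]
[-0.001, -0.0, 0.042, -0.001, 0.0, 0.001] mm 42 deg 0
```

In the bore with no contact forces. Lowering the rest of the way.

Request:
carry_out(
  commands=[
    [-0.0005,0,0.01,0,0,0],
    [-0.0005,0,0.02,0,0,0],
    [-0.0005,0,0.03,0,0,0],
    [-0.0005,0,0.038,0,0,0],
    [-0.0005,0,0.042,0,0,0],
  ],
)

```text
time: 20.05
tool_pos: [0.6135, 0.0049, 0.106]
ee_rot: [-3.14, -0.0, 1.99]
wrist_force: [-0.4, 0.5, -2.0]
width: 0.0275
finger_force: 30.0
```

Request:
carry_out(
  commands=[
    [0,0,0.0005,0,0,0],
    [0,0,0.001,0,0,0],
    [0,0,0.0015,0,0,0],
    [0,0,0.002,0,0,0],
    [0,0,0.002,0,0,0],
  ],
)

```text
time: 20.55
tool_pos: [0.6142, 0.0049, 0.1057]
ee_rot: [3.141, 0.001, 1.99]
wrist_force: [-0.5, 0.2, -1.4]
width: 0.0278
finger_force: 30.0
```

Request:
carry_out(
  commands=[
    [0,0,0.0005,0,0,0],
    [0,0,0.001,0,0,0],
    [0,0,0.001,0,0,0],
    [0,0,0.001,0,0,0],
    [0,0,0.001,0,0,0],
  ],
)

```text
time: 21.05
tool_pos: [0.614, 0.0049, 0.1044]
ee_rot: [-3.142, 0.001, 1.99]
wrist_force: [0.6, -0.3, -1.2]
width: 0.0279
finger_force: 30.0
```

```bash
python3 ret.py .103
```

```text
21.05 [0.61398479 0.0049015  0.1043511 ] [-3.14153751e+00  5.38401893e-04  1.99041300e+00] [ 0.57390578 -0.28062132 -1.18008   ]
[0.0, -0.001, 0.001, -0.0, 0.001, 0.001] mm 2 deg 0
```

Within about 1 mm of the seat. Releasing and backing off upward.

Request:
carry_out(
  commands=[
    [0,0,0.0005,0,0,0],
    [0,0,0.0005,0,0,0],
    [0,0,0.0005,0,0,0],
    [0,0,0.0005,0,0,0],
    [0,0,0.0005,0,0,0],
  ],
  jaw=0.6,
)

```text
time: 21.55
tool_pos: [0.6141, 0.0049, 0.1041]
ee_rot: [3.141, 0.001, 1.99]
wrist_force: [1.5, -0.1, -0.0]
width: 0.056
finger_force: 0.0
```

Request:
carry_out(
  commands=[
    [0,0,0,0,0,0],
    [0,0,0,0,0,0],
    [0,0,0,0,0,0],
    [0,0,0,0,0,0],
    [0,0,0,0,0,0],
  ],
)

```text
time: 22.05
tool_pos: [0.614, 0.0049, 0.1039]
ee_rot: [-3.142, 0.001, 1.99]
wrist_force: [-0.8, -0.2, 0.3]
width: 0.0562
finger_force: 0.0
```

Request:
carry_out(
  commands=[
    [0,0,-0.02,0,0,0],
    [0,0,-0.04,0,0,0],
    [0,0,-0.07,0,0,0],
    [0,0,-0.1,0,0,0],
    [0,0,-0.14,0,0,0],
  ],
)

```text
time: 22.55
tool_pos: [0.6131, 0.0051, 0.2433]
ee_rot: [-3.139, -0.001, 1.99]
wrist_force: [0.1, -0.1, 1.0]
width: 0.0568
finger_force: 0.0
```

Request:
carry_out(
  commands=[
    [0,0,0,0,0,0],
    [0,0,0,0,0,0],
    [0,0,0,0,0,0],
    [0,0,0,0,0,0],
    [0,0,0,0,0,0],
  ],
)

```text
time: 23.05
tool_pos: [0.6133, 0.005, 0.242]
ee_rot: [-3.139, -0.001, 1.99]
wrist_force: [-0.1, -1.1, -0.2]
width: 0.056
finger_force: 0.0
```

Run:
```python
from bench import *
from h import *
np.set_printoptions(precision=4,suppress=True)
o=get_obs(); w=snapshot("wrist"); cv2.imwrite("pics/w6.png",w["img"][:,:,::-1])
print(o["time"],o["tool_pos"],o["width"],o["wrist_force"])
W=cloud(w).reshape(-1,3); W=W[~np.isnan(W[:,0])]; W=W[np.hypot(W[:,0]-.612,W[:,1]-.004)<.07]
for a,b in ((.158,.174),(.082,.0885)):
    q=W[(W[:,2]>a)&(W[:,2]<b)]; print(len(q),q.mean(0),cv2.minAreaRect((q[:,:2]*1000).astype(np.float32)))
```

```text
23.05 [0.6133 0.005  0.242 ] 0.055957080549335035 [-0.1441 -1.0528 -0.1816]
1584 [0.6138 0.0059 0.1659] ((614.315673828125, 4.16932487487793), (28.315738677978516, 28.619932174682617), 24.16172218322754)
5790 [0.6105 0.0107 0.0848] ((613.741455078125, 4.362957000732422), (80.1244888305664, 80.43836212158203), 20.952238082885742)
```

View pics/w6.png

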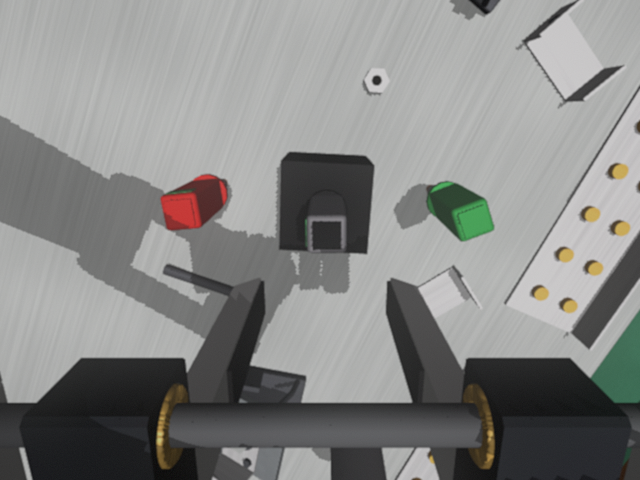

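The probe stands seated in the holder at (325,235): top at 0.166 m, centred within 1 mm, and the gripper is clear. Handing in.

```bash
python3 -c "
from bench import *
print(close_job())"
```

```text
the job is handed in; nothing more can be done
None
```

Job handed in at about 23 s: the tip was pressed to its stop on the nut at about 9 N and held just over 2 s; the probe is back in its holder, centred within 1 mm. The judge returned no verdict.

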